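Set up the blood-draw tray on the treatment trolley

ROBOT

A 6-joint arm with a two-finger parallel gripper is mounted at the origin on the work surface. World frame = base frame: x ahead of the robot, y to its left, z up, the work surface at z = 0. Lengths are in m, angles in degrees, forces in N, time in s.
With the tool pointing down it reaches from about 0.375 to 0.825 m from the base axis. Payload 5.5 kg.
Tool frame: the origin (TCP) lies between the finger pads; the fingertips stand manip.tips_ahead ahead of it and the grasp point (between the pads) lies 2 mm behind it (manip.tips_ahead is the distance from the TCP to the fingertips, in m); z points along the fingers, y is the line along which they close (so a half turn about z gives the same grasp; the last joint's range is limited). The gripper opens to 85 mm and grips with 20 to 120 N. Pads are 22 mm wide; open, the fingers measure 114 mm over their backs; the gripper's body (76 mm by 85 mm) begins 54 mm behind the grasp point. The pads swing forward as they close: fully open they stand 13 mm farther back than shut.
Start: joints at [-76.776, 17.962, -2.699, 69.339, 0, 90], TCP at [0.137, -0.584, 0.248] pointing down, gripper open.
Joint ranges: [-152.73, 152.73], [-39.44, 99.34], [-58.76, 71.6], [-118.89, 123.64], [-81.53, 83.1], [-180, 180]. Speed limits (degrees/s): [136.94, 136.94, 172.46, 180, 180, 180].

INTERFACE

Orientations are given as a 3x3 rotation matrix whose columns are the frame's x, y, z axes.
In Python, from workcell import manip, readout, cams, ticket gives the robot as it stands. Calls block until the motion is done:
- manip.goto(position, orientation): joint-space move of the TCP to a pose.
- manip.move_straight(position, attitude=None, feed=0.15, until_force=None): straight line of the TCP; attitude=None keeps the orientation; feed is the mean speed in m/s. With until_force (N) it stops when the force on the tool has changed by that much, and returns True; else False.
- manip.set_joints(angles): joint-space move.
- manip.move_gripper(opening): finger opening in m; the grip force is fixed at half the most; returns when the fingers have stopped.
- manip.hold(seconds).
- manip.solve_ik(position, orientation): joint angles nearest the present ones, or None.
- readout.get_state(): the state.
- cams.camera(name): name is "scene" or "top" or "wrist"; returns a dict with "color" (420x560x3 uint8, red, green, blue), "range_z" (420x560 float32, m along the optical axis (not along the pixel's ray), 0 where there is no reading), "intrinsics" (3x3 intrinsics, pixels), "camera_from_world" (4x4, takes a point from world to camera coordinates). Camera axes: x right, y down, z forward; pixel columns grow to the right and rows downward; lengths in m; the calibration is good to about 2 mm. The wrist camera is an equidistant fisheye: a pixel r from the principal point sees the ray r / f radians off the axis. A picture is of the moment at which its call begins.
A pose or a line that the arm cannot do raises manip.MotionError and nothing moves.
- ticket.hand_in(): hands the job in; it is judged then, once.
The state is a dict: "time": time; "qpos": joint angles; "joint_velocities": joint speeds; "joint_efforts": joint torques, N m; "tcp_pos": TCP position; "tool_rot": TCP orientation; "wrist_force": force on the tool from outside, world axes, zero at the start; "wrist_torque": the same for the moment, N m; "opening": finger opening in m; "grip_force": force on a finger pad.
Only numpy, scipy, OpenCV 4.12 (cv2) and the standard library are available. Lean on these libraries where they do the work, as an engineer would, in place of code of your own. Each camera call takes 0.05 s, during which the arm holds its last target. There are 200 camera calls.

TASK

Set up the blood-draw tray: first, while the tray is still empty, slide the teal divider straight down into the guides across the middle of the white tray until it is fully home. Then, to keep used and clean apart, stand the yellow sharps container on the tray's floor in the compartment away from the blue supply box and the rack of purple-capped tubes in the compartment next to that box, and lay the swab carton flat inside the raised rim of the blue box's lid. Keep the purple-capped tubes upright and do not drop them, and leave the green-capped tubes, the steel dish and the sanitizer bottle where they are.

Things in the scene. Friction and masses are not known exactly. Their poses are not given: they have to be found in the camera images.
- tray: White open tray, fixed, 100 (x) x 236 (y) x 42 mm, small lip; inside 92 x 228 mm, inner floor 4 mm above the origin (centre of underside; x roughly away from the robot). Grey ribs 7 mm deep on front and back wall form vertical guides at y = 0: slot 7 mm wide, flared above z = 31 mm to 20 mm. The divider stands in the plane y = 0; the compartments (92 x 112 mm) are centred at y = +57 and -57 mm.
- supply_box: Blue lidded supply box, fixed, 100 (x) x 144 (y) mm. The lid's flat top is 60 mm above the origin; round it runs a raised rim 6 mm high, 9 mm wide; the recess inside is 82 (x) x 126 (y) mm. Origin: centre of underside, z up, x roughly away from the robot. It stands about 0.3 m left or right of the tray, differing between starts.
- divider: Teal tray divider, 60 g: panel 88 mm long (x; 84 mm in the lowest 6 mm), 4 mm thick (y), 40 mm high; at the middle of its top a finger tab, 32 (x) x 10 mm (y), 40 to 66 mm above the origin: pinch it across y. Origin: centre of the underside, z up. At the start it stands upright, loose, in the draining rack. Either way round is right.
- drain_rack: Draining rack, fixed: grey base 100 (x) x 60 x 8 mm with four steel wire loops along x, up to 34 mm above the origin (centre of underside). The divider stands along x in the middle 7 mm gap, its foot 8 mm above this origin. Lift it straight up 35 mm to clear the loops.
- sharps: Yellow sharps container with red lid and black round opening, 160 g: body 60 (its x) x 84 (its y) x 95 mm high, the lid (54 x 78 mm) rises to 109 mm. Origin: centre of the underside, z up. Loose, standing on the trolley.
- purple_tubes: Clear rack with eight upright tubes with purple caps, one rigid piece, 200 g: rack 48 (its x) x 84 (its y) x 72 mm high, the caps reach to 104 mm and span 39 x 77 mm. Origin: centre of the underside, z up. Loose, standing on the trolley.
- carton: White carton of swabs with an orange band, 120 g, 56 (its x) x 100 (its y) x 50 mm high. Origin: centre of the underside, z up. Loose, lying on the trolley.
- green_tubes: Bystander: the same rack and tubes as the purple ones (48 x 84 x 104 mm), but with dark green caps. Origin: centre of the underside. Loose.
- dish: Bystander: small round steel dish, 86 mm across, 32 mm high. Origin: centre of the underside. Loose.
- sanitizer: Bystander: pink hand-sanitizer bottle with white pump, 68 mm across, 192 mm high. Origin: centre of the underside. Loose.
Things that resemble listed ones, but are neither listed nor needed, are in the scene too. What is shaped like the carton but pink is not meant. There is more than one size of the sharps; the job needs the larger.

How it is judged:
By the outcome, as a careful person would: the job done as asked, in the order asked, and still so for the second after the job is handed in, with the robot touching nothing.
It also fails if it takes over 125 s, if anything falls off the work surface, if the arm or the gripper's body presses on something with over 40 N, if the wrist force passes 120 N, or if a joint passes its speed limit or range.

## Working session

There is one attempt and no reset: what is moved stays moved. The work goes in short steps, each a Python script; the robot and the scene stay as the last script left them, time stands still between calls to the robot, and variables do not carry over. Pictures are saved under pics/ and viewed, at most 14 in all, crops included, and the job is handed in when it is done.

```bash
ls; mkdir -p pics
python3 - <<'E'
from workcell import manip, readout, cams, ticket
import cv2,pickle
for n in ("scene","top"):
    c=cams.camera(n); pickle.dump(c,open(f"{n}.pkl","wb")); cv2.imwrite(f"pics/{n}0.png",c["color"][:,:,::-1])
    print(n,c["intrinsics"],c["camera_from_world"])
s=readout.get_state(); print(s["time"],s["tool_rot"],manip.tips_ahead,s["tcp_pos"])
E
```

```text
pics
scene [[422.96088115   0.         276.26260666]
 [  0.         422.96088115 209.17462197]
 [  0.           0.           1.        ]] [[-0.81741838  0.57591379 -0.01226762  0.41175888]
 [ 0.37303833  0.51300104 -0.77309271 -0.112464  ]
 [-0.43894145 -0.63651648 -0.6341744   1.50103578]
 [ 0.          0.          0.          1.        ]]
top [[449.21643296   0.         290.6586115 ]
 [  0.         449.21643296 205.39299144]
 [  0.           0.           1.        ]] [[ 0.00747348 -0.99991617  0.0105733  -0.07082346]
 [-0.99678128 -0.00829323 -0.07973891  0.47170688]
 [ 0.07981991 -0.00994334 -0.99675971  1.41234259]
 [ 0.          0.          0.          1.        ]]
0.1 [[ 9.73491189e-01  2.28724256e-01 -3.47392347e-04]
 [ 2.28724519e-01 -9.73490074e-01  1.47312270e-03]
 [-1.24410894e-06 -1.51352911e-03 -9.99998855e-01]] 0.017 [ 0.13712837 -0.58363046  0.24751686]
```

View pics/scene0.png

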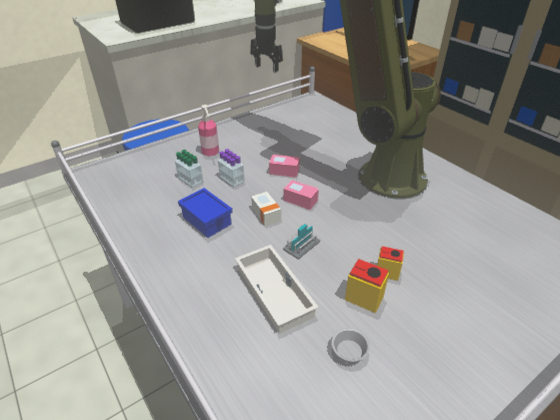

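View pics/top0.png

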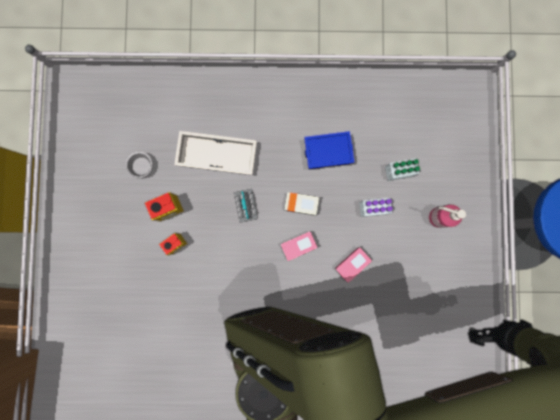

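The top view shows the tray at (216,153) and the blue box at (329,150), which is to its right (−y). The divider and rack are at (245,205), the purple rack at (378,207) and the green rack at (405,168).
- **Sharps:** the candidates are (163,207) and (172,244). The first looks larger.
- **Carton:** the candidates are white/orange (302,204), pink (299,246) and pink (353,264). The white one fits.

Next I'll confirm these in an enlarged crop and measure them from depth.

```bash
cat > h.py <<'E'
import numpy as np,cv2,pickle
def cloud(c):
    K=c["intrinsics"];T=np.linalg.inv(c["camera_from_world"]);z=c["range_z"]
    v,u=np.mgrid[:z.shape[0],:z.shape[1]]
    p=np.stack([(u-K[0,2])/K[0,0]*z,(v-K[1,2])/K[1,1]*z,z],-1)@T[:3,:3].T+T[:3,3]
    p[z==0]=np.nan
    return p
def rect(p):
    (cx,cy),(a,b),t=cv2.minAreaRect((p[:,:2]*1000).astype(np.float32))
    if a>b: a,b,t=b,a,t-90     # t: direction of short side (x)
    t=(t+90)%180-90
    return "c=(%.1f,%.1f) short %.1f long %.1f ang(short from x) %.1f n=%d"%(cx,cy,a,b,t,len(p))
E
python3 - <<'E'
from h import *
c=pickle.load(open("top.pkl","rb"));p=cloud(c)
im=c["color"][120:290,120:480,::-1]
cv2.imwrite("pics/crop.png",cv2.resize(im,None,fx=2.2,fy=2.2,interpolation=cv2.INTER_CUBIC))
boxes=dict(tray=(168,122,265,182,.030,.06),box=(298,124,362,176,.045,.09),drack=(228,182,264,228,.02,.05),tab=(228,182,264,228,.055,.09),sharps=(138,186,192,228,.085,.13),small=(155,230,192,262,.03,.13),carton=(278,186,326,220,.035,.07),purple=(358,192,400,220,.09,.12),green=(384,152,426,184,.09,.12),dish=(122,148,160,182,.015,.05),san=(425,198,470,232,.05,.25),floor=(190,138,245,168,-.01,.02),table=(200,280,400,300,-.1,.1))
for k,(u0,v0,u1,v1,a,b) in boxes.items():
    q=p[v0:v1,u0:u1].reshape(-1,3);q=q[(q[:,2]>a)&(q[:,2]<b)]
    print(k,rect(q),"zmed %.4f z95 %.4f"%(np.median(q[:,2]),np.percentile(q[:,2],95))) if len(q)>3 else print(k,len(q))
E
```

```text
tray c=(636.7,173.8) short 111.0 long 246.7 ang(short from x) -6.7 n=720 zmed 0.0406 z95 0.0459
box c=(644.9,-184.1) short 101.2 long 151.4 ang(short from x) 7.8 n=1516 zmed 0.0609 z95 0.0686
drack c=(471.8,78.7) short 49.4 long 86.0 ang(short from x) -78.6 n=136 zmed 0.0339 z95 0.0479
tab c=(471.2,78.4) short 9.8 long 30.8 ang(short from x) -77.6 n=39 zmed 0.0718 z95 0.0779
sharps c=(462.6,326.3) short 61.1 long 84.4 ang(short from x) 24.1 n=568 zmed 0.1038 z95 0.1095
small c=(347.7,299.4) short 44.5 long 62.9 ang(short from x) 36.9 n=346 zmed 0.0744 z95 0.0807
carton c=(477.4,-99.8) short 56.8 long 100.0 ang(short from x) -8.5 n=580 zmed 0.0496 z95 0.0541
purple c=(467.1,-331.6) short 38.0 long 76.9 ang(short from x) 6.2 n=228 zmed 0.1032 z95 0.1079
green c=(586.8,-416.7) short 37.6 long 75.9 ang(short from x) 9.4 n=249 zmed 0.1025 z95 0.1080
dish c=(597.7,417.8) short 81.2 long 85.4 ang(short from x) 0.0 n=255 zmed 0.0284 z95 0.0352
san c=(436.3,-531.7) short 67.3 long 81.2 ang(short from x) 15.9 n=580 zmed 0.1251 z95 0.1928
floor c=(643.9,173.2) short 97.6 long 177.6 ang(short from x) 1.0 n=1453 zmed 0.0034 z95 0.0094
table c=(207.2,-98.3) short 65.5 long 636.7 ang(short from x) 0.4 n=3980 zmed -0.0009 z95 0.0044
```

View pics/crop.png

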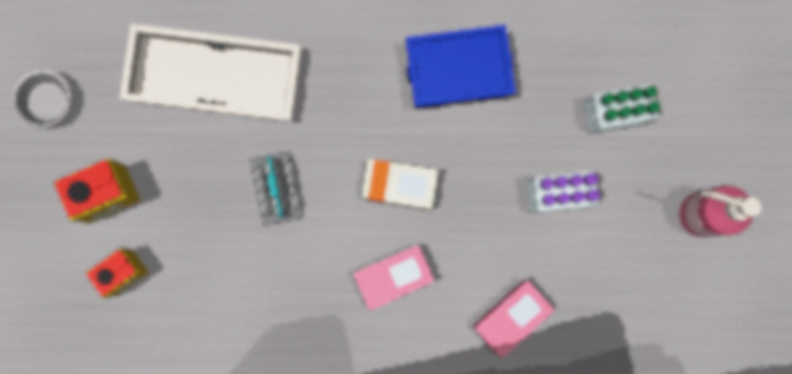

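The crop confirms the targets. The large sharps container is at (163,207), measuring 61×84 and 104+ mm high, against 45×63 for the small one. The white/orange carton is at (302,204) and the purple rack at (378,207), and all measured sizes match the task. Next is a closer wrist view over the rack and tray.

```bash
cat >> h.py <<'E'
def R(yaw):
    c,s=np.cos(np.radians(yaw)),np.sin(np.radians(yaw))
    return np.array([[c,s,0],[s,-c,0],[0,0,-1.]])
def wcloud(c):
    K=c["intrinsics"];T=np.linalg.inv(c["camera_from_world"]);z=c["range_z"]
    v,u=np.mgrid[:z.shape[0],:z.shape[1]]
    x=(u-K[0,2])/K[0,0];y=(v-K[1,2])/K[1,1];r=np.hypot(x,y)+1e-9
    k=np.tan(np.minimum(r,1.4))/r
    p=np.stack([x*k*z,y*k*z,z],-1)@T[:3,:3].T+T[:3,3]
    p[(z==0)|(r>1.2)]=np.nan
    return p
E
python3 - <<'E'
from workcell import manip, readout, cams
from h import *
manip.goto([.50,.085,.33],R(12.4))
c=cams.camera("wrist");pickle.dump(c,open("w1.pkl","wb"));cv2.imwrite("pics/w1.png",c["color"][:,:,::-1])
print(c["intrinsics"],np.linalg.inv(c["camera_from_world"])); s=readout.get_state();print(s["time"],s["tcp_pos"],s["wrist_force"])
E
```

```text
[[325.1922621    0.         278.37702889]
 [  0.         325.1922621  207.46370981]
 [  0.           0.           1.        ]] [[ 2.13722877e-01 -9.34997325e-01 -2.83023910e-01  5.72725846e-01]
 [-9.76894292e-01 -2.04475458e-01 -6.21878621e-02  9.98554674e-02]
 [ 2.74041078e-04  2.89775411e-01 -9.57094633e-01  4.53843972e-01]
 [ 0.00000000e+00  0.00000000e+00  0.00000000e+00  1.00000000e+00]]
2.85 [0.50012089 0.08435244 0.32987058] [-0.25256361 -0.77449848 -0.05038059]
```

View pics/w1.png

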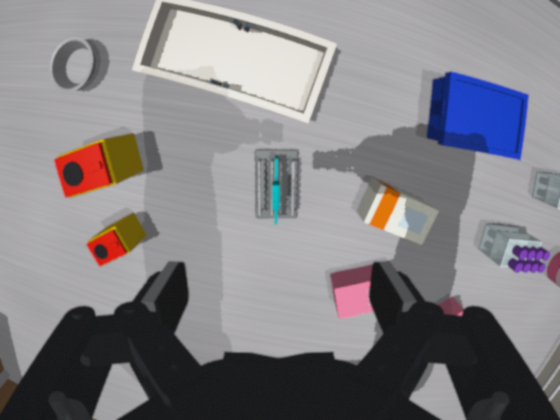

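The wrist view shows the tray with its rib guides at (242,25) and (216,83), the divider at (277,185) in the rack, and the grippers at the bottom. I'll measure from this cloud and compare it with the top camera.

Run:
```python
from h import *
c=pickle.load(open("w1.pkl","rb"));p=wcloud(c);col=c["color"]
hsv=cv2.cvtColor(col,cv2.COLOR_RGB2HSV)
def rep(n,box,a,b,m=None):
    u0,v0,u1,v1=box;q=p[v0:v1,u0:u1];k=(q[...,2]>a)&(q[...,2]<b)
    if m is not None:k&=m[v0:v1,u0:u1]
    q=q[k]
    if len(q)>3: print(n,rect(q),"zmed %.4f"%np.median(q[:,2]), "mean",q.mean(0).round(4), "ext")
    return q
H,S,V=hsv[...,0],hsv[...,1],hsv[...,2]
q=rep("tray",(125,0,345,130),.034,.06)
# robust: RANSAC-free: sides of the rim in local frame
rep("floor",(125,0,345,130),-.005,.012,(V>180)&(S<40))
teal=(H>80)&(H<100)&(S>120)
rep("tab",(250,140,305,230),.06,.09,teal)
rep("panel",(250,140,305,230),.035,.06,teal)
rep("sharplid",(40,120,165,200),.100,.13)
rep("carton",(350,170,445,250),.044,.06)
rep("box",(420,60,535,165),.05,.075)
# dark rib marks
for b in [(228,15,258,35),(205,72,232,92)]:
    q=p[b[1]:b[3],b[0]:b[2]];k=(V[b[1]:b[3],b[0]:b[2]]<150);print("rib",q[k].mean(0),q[k][:,2].round(3)[:20],k.sum())
im=col[0:230,125:345,::-1]
cv2.imwrite("pics/w1c.png",cv2.resize(im,None,fx=2.6,fy=2.6,interpolation=cv2.INTER_CUBIC))
```

```text
tray c=(636.4,176.6) short 111.2 long 247.0 ang(short from x) -6.8 n=3750 zmed 0.0402 mean [0.6357 0.1698 0.04  ] ext
floor c=(635.6,185.3) short 140.7 long 274.3 ang(short from x) -6.8 n=9635 zmed 0.0023 mean [0.6369 0.1671 0.0022] ext
tab c=(472.4,81.4) short 8.6 long 31.6 ang(short from x) -77.6 n=205 zmed 0.0721 mean [0.4733 0.0815 0.0719] ext
panel c=(472.8,80.7) short 5.0 long 86.9 ang(short from x) -76.6 n=115 zmed 0.0464 mean [0.4819 0.0831 0.0469] ext
sharplid c=(462.7,329.4) short 54.2 long 79.4 ang(short from x) 24.8 n=2057 zmed 0.1036 mean [0.4642 0.3263 0.1041] ext
carton c=(477.5,-96.7) short 56.7 long 101.1 ang(short from x) -8.5 n=2547 zmed 0.0486 mean [ 0.4783 -0.0937  0.0486] ext
box c=(645.4,-179.4) short 101.2 long 150.5 ang(short from x) 7.9 n=6038 zmed 0.0588 mean [ 0.6446 -0.1739  0.06  ] ext
rib [nan nan nan] [0.033 0.033 0.035 0.036 0.027 0.029 0.031 0.033 0.04  0.04  0.04  0.039
 0.02  0.021 0.023 0.039 0.04  0.038 0.04  0.037] 238
rib [0.59489331 0.18357772 0.02755302] [0.04  0.039 0.04  0.04  0.002 0.04  0.04  0.041 0.039 0.035 0.033 0.033
 0.003 0.002 0.002 0.039 0.038 0.04  0.041 0.037] 110
```

View pics/w1c.png

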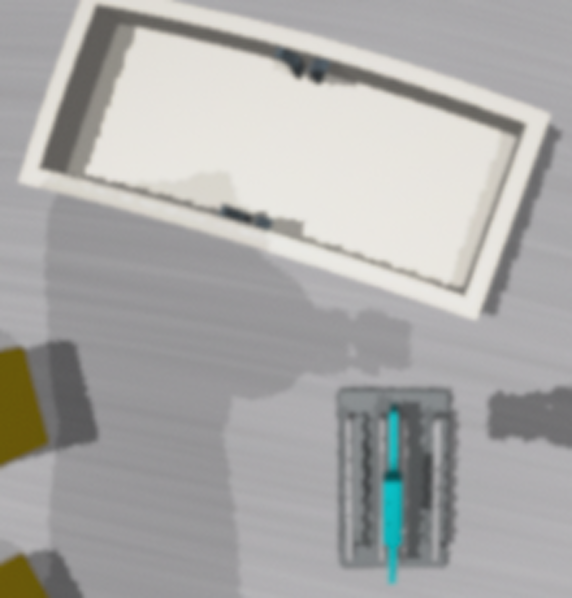

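Wrist and top cameras agree except for a constant ~3 mm in y. I'll grasp the divider using the mean, then use it in the hand to find which camera is biased.

Run:
```python
from workcell import manip, readout, cams
from h import *
yw=12.8
manip.move_gripper(.04)
manip.goto([.472,.080,.14],R(yw))
manip.move_straight([.472,.080,.062],feed=.08,until_force=8)
f0=readout.get_state()
manip.move_gripper(.0)
s=readout.get_state();print(f0["wrist_force"],f0["tcp_pos"],s["wrist_force"],s["opening"],s["grip_force"],s["tcp_pos"],s["time"])
manip.move_straight([.472,.080,.110],feed=.08)
manip.move_straight([.520,.090,.20],feed=.2)
c=cams.camera("wrist");pickle.dump(c,open("w2.pkl","wb"));cv2.imwrite("pics/w2.png",c["color"][:,:,::-1])
c=cams.camera("top");pickle.dump(c,open("t2.pkl","wb"))
s=readout.get_state();print(s["wrist_force"],s["opening"],s["tcp_pos"],s["tool_rot"],s["time"])
```

```text
[-0.42740318 -0.04957443 -0.45225166] [0.47247201 0.08008145 0.06244738] [-1.24435413  1.6698237   4.80127241] 0.009095123207565588 58.78754496574402 [0.47240383 0.0803674  0.06251985] 5.65
[-0.08217355  0.8738679  -0.52762764] 0.009335524085913921 [0.51817948 0.08965291 0.19815578] [[ 9.75147662e-01  2.21527657e-01 -3.54048561e-03]
 [ 2.21526695e-01 -9.75154080e-01 -6.66394145e-04]
 [-3.60014372e-03 -1.34479386e-04 -9.99993510e-01]] 7.1583
```

View pics/w2.png

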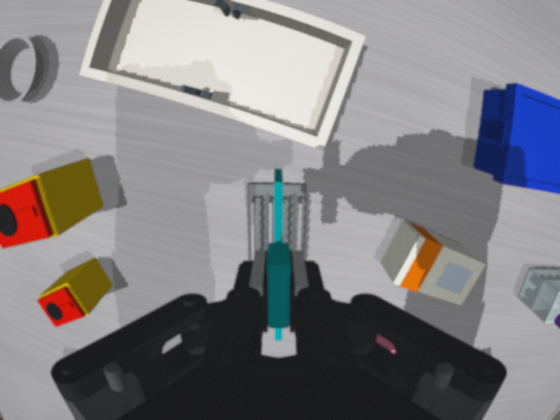

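The divider is held squarely by its tab at (279,290), with the panel edge running from (278,170) to (278,338) and the tray's far rib at (230,10). I'll measure the divider's offset and yaw in the hand, relative to the tray in the same frame.

Run:
```python
from h import *
Rt=np.array([[.97514766,.22152766,-.0035405],[.22152670,-.9751541,-.00066639],[-.00360014,-.00013448,-.99999351]]);t=np.array([.51817948,.08965291,.19815578])
for n,f,box in (("w2.pkl",wcloud,(255,165,305,345)),("t2.pkl",cloud,(0,0,560,420))):
    c=pickle.load(open(n,"rb"));p=f(c);hsv=cv2.cvtColor(c["color"],cv2.COLOR_RGB2HSV)
    m=(hsv[...,0]>80)&(hsv[...,0]<100)&(hsv[...,1]>110)&(p[...,2]>.1)
    M=np.zeros_like(m);M[box[1]:box[3],box[0]:box[2]]=True
    q=p[m&M]; l=(q-t)@Rt
    if len(l)<5: print(n,len(l));continue
    for a,b in((-.03,.012),(.012,.035)):
        k=(l[:,2]>a)&(l[:,2]<b);
        if k.sum()<5: continue
        L=l[k];fit=np.polyfit(L[:,0],L[:,1],1);print(n,k.sum(),"z",L[:,2].mean(),"x ext",L[:,0].min(),L[:,0].max(),"y ext",np.percentile(L[:,1],[2,50,98]),"slope deg",np.degrees(fit[0]),"y@0",fit[1])
    box={"w2.pkl":(75,0,370,150),"t2.pkl":(168,122,265,182)}[n]
    q=p[box[1]:box[3],box[0]:box[2]].reshape(-1,3);k=(q[:,2]>.034)&(q[:,2]<.06);print("rim",rect(q[k]))
```

```text
w2.pkl 1974 z -0.007695952867149658 x ext -0.015353054207836524 0.01757322061946466 y ext [-0.00422589  0.00027603  0.00509465] slope deg 0.1313640978205341 y@0 0.0003964334428016449
w2.pkl 681 z 0.016164645893243183 x ext -0.043441321930304616 0.044866664824862755 y ext [-0.00158621  0.00025662  0.0020808 ] slope deg 0.02027155790946165 y@0 0.00021712053764573984
rim c=(636.5,176.5) short 111.0 long 247.1 ang(short from x) -6.5 n=6148
t2.pkl 0
```

The in-hand divider agrees with the TCP to 0.3 mm in y and about 0.8 mm in x, so the wrist camera is the one to trust. Its tray estimate is stable from both viewpoints at (636.5,176.5), −6.6°. I'll hover just above the guides and look.

Run:
```python
from workcell import manip, readout, cams
from h import *
manip.goto([.6357,.1763,.15],R(-6.6))
manip.move_straight([.6357,.1763,.106],feed=.1)
manip.hold(.3)
c=cams.camera("wrist");s=readout.get_state();pickle.dump((c,s),open("w3.pkl","wb"))
im=c["color"][60:380,120:440,::-1];cv2.imwrite("pics/w3.png",cv2.resize(im,(600,600),interpolation=cv2.INTER_CUBIC))
print(s["tcp_pos"],s["time"],s["wrist_force"])
```

```text
[0.63602497 0.17639993 0.10656252] 12.9 [ 0.32912756  1.02739268 -0.49999424]
```

View pics/w3.png

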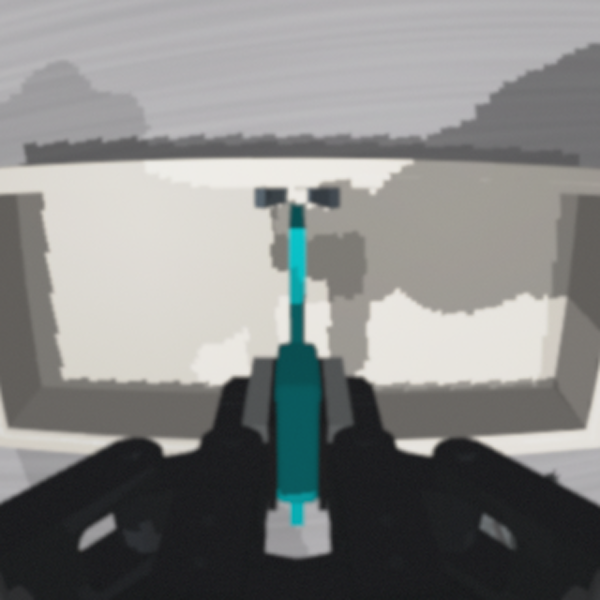

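The divider (x≈297) sits centred between the far guide's dark ribs (255–285 and 310–340). I'll descend with a force guard.

Run:
```python
from workcell import manip, readout, cams
from h import *
r=manip.move_straight([.6357,.1763,.0565],feed=.04,until_force=12)
s=readout.get_state();print(r,s["tcp_pos"],s["wrist_force"],s["wrist_torque"],s["time"])
c=cams.camera("wrist");im=c["color"][60:380,120:440,::-1];cv2.imwrite("pics/w4.png",cv2.resize(im,(600,600),interpolation=cv2.INTER_CUBIC))
```

```text
True [0.63534434 0.17620755 0.05858769] [-9.02333964e-01  1.38680249e-03  5.46238402e+00] [-0.00284816  0.14653594 -0.00699144] 13.9917
```

View pics/w4.png

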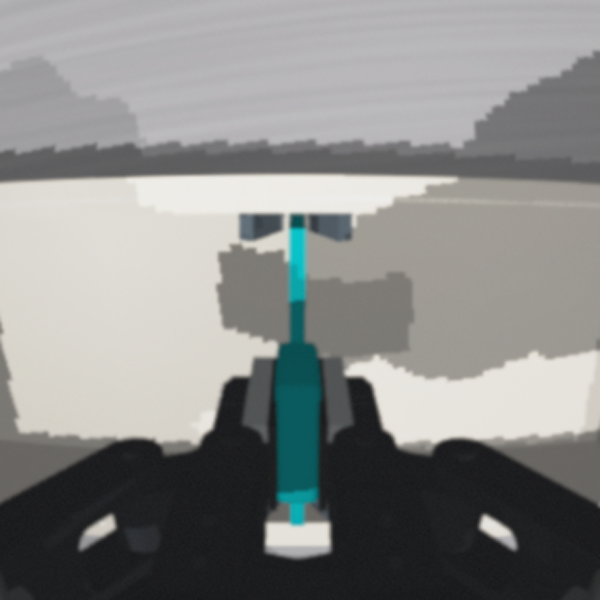

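The divider reached home: TCP z is 0.0586 against 0.0585 predicted, and it sits between the ribs in the picture. I'll release it and go for the sharps container.

Run:
```python
from workcell import manip, readout, cams
from h import *
manip.move_gripper(.03)
manip.move_straight([.6357,.1763,.15],feed=.15)
manip.move_gripper(.076)
manip.goto([.4630,.3290,.18],R(-65.2))
r=manip.move_straight([.4630,.3290,.069],feed=.12,until_force=8)
print(r,readout.get_state()["tcp_pos"])
manip.move_gripper(.0)
s=readout.get_state();print(s["opening"],s["grip_force"],s["wrist_force"],s["time"])
manip.move_straight([.4630,.3290,.19],feed=.12)
s=readout.get_state();print(s["opening"],s["wrist_force"],s["wrist_torque"],s["time"])
c=cams.camera("top");p=cloud(c)
hsv=cv2.cvtColor(c["color"],cv2.COLOR_RGB2HSV);m=(hsv[...,0]>80)&(hsv[...,0]<100)&(hsv[...,1]>110);m[:120]=0;m[190:]=0;m[:,:170]=0;m[:,260:]=0
print("teal",m.sum(),np.percentile(p[m][:,2],[5,50,90,97]),p[m].mean(0))
cv2.imwrite("pics/t5.png",cv2.resize(c["color"][100:300,100:500,::-1],(800,400),interpolation=cv2.INTER_CUBIC))
```

```text
False [0.46360325 0.32933975 0.06972176]
0.059190105694966196 65.13840794563293 [-0.82601818  0.11164771  5.90872886] 18.25
0.059871304245630225 [-0.50113529 -0.15362771 -1.18928618] [-0.0475163  -0.02038198  0.02547215] 19.4083
teal 48 [0.02130702 0.05681042 0.07118282 0.07329879] [0.63805094 0.16923896 0.05189671]
```

View pics/t5.png

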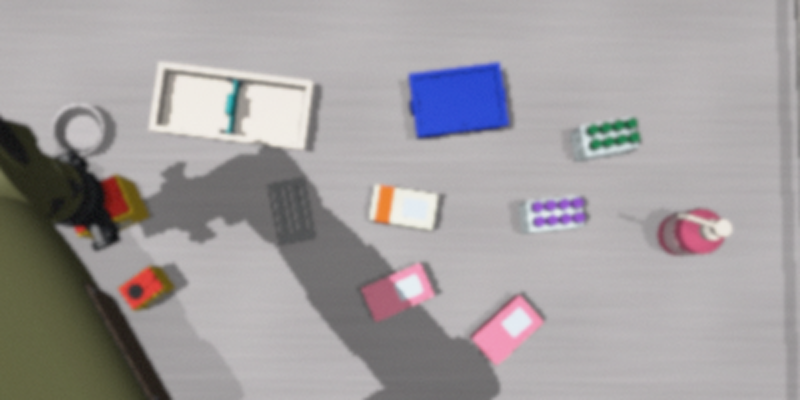

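The divider is in the guides at (232,105) with its tab top at about 0.07 m, and the sharps container is in the hand. I'll place it in the +y compartment, away from the blue box.

Run:
```python
from workcell import manip, readout, cams
from h import *
manip.goto([.6425,.2335,.20],R(-96.6))
manip.move_straight([.6425,.2335,.085],feed=.12)
r=manip.move_straight([.6425,.2335,.0725],feed=.03,until_force=5)
s=readout.get_state();print(r,s["tcp_pos"],s["wrist_force"],s["time"])
manip.move_gripper(.080)
manip.move_straight([.6425,.2335,.20],feed=.15)
# carton
manip.goto([.4775,-.0967,.20],R(81.5))
c=cams.camera("wrist");s=readout.get_state();pickle.dump((c,s),open("w6.pkl","wb"));cv2.imwrite("pics/w6.png",c["color"][:,:,::-1])
p=wcloud(c);hsv=cv2.cvtColor(c["color"],cv2.COLOR_RGB2HSV)
k=(p[...,2]>.042)&(p[...,2]<.06)&(abs(p[...,0]-.4775)<.07)&(abs(p[...,1]+.0967)<.09);print("carton",rect(p[k]))
k=(p[...,2]>.095)&(p[...,2]<.12)&(abs(p[...,0]-.467)<.06)&(abs(p[...,1]+.33)<.07)
if k.sum()>10:print("purple",rect(p[k]))
k=(p[...,2]>.05)&(p[...,2]<.08)&(abs(p[...,0]-.645)<.08)&(abs(p[...,1]+.18)<.1)
if k.sum()>10:print("box",rect(p[k]))
print(s["tcp_pos"],s["time"])
```

```text
True [0.6426043  0.23360774 0.07408639] [-0.95854593 -0.30429839  4.76379348] 21.8
carton c=(477.5,-97.3) short 57.0 long 101.1 ang(short from x) -8.9 n=7000
box c=(644.9,-179.5) short 101.4 long 149.1 ang(short from x) 7.7 n=10674
[ 0.4777124  -0.0965002   0.19994682] 25.425
```

View pics/w6.png

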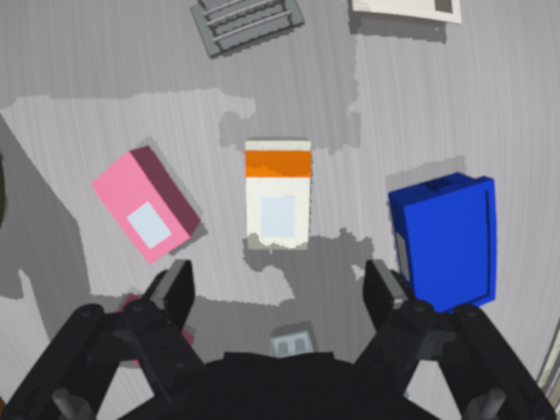

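The carton is centred at (278,195), the pink one at left is not it, and the blue box is at right with a latch on its end at (440,185). The latch inflates the measured length to 149, so I'll shift the box centre by 3 mm. Next I pick and place the carton.

Run:
```python
from workcell import manip, readout, cams
from h import *
manip.move_straight([.4775,-.0970,.032],R(81.3),feed=.13,until_force=8)
manip.move_gripper(0.)
s=readout.get_state();print(s["tcp_pos"],s["opening"],s["time"]);h=s["tcp_pos"][2]
manip.move_straight([.4775,-.0970,.16],feed=.15)
X=[.6453,-.1822]
manip.goto(X+[.17],R(97.7))
manip.move_straight(X+[h+.068],feed=.12)
r=manip.move_straight(X+[h+.057],feed=.03,until_force=5)
s=readout.get_state();print(r,h,s["tcp_pos"],s["wrist_force"],s["time"])
manip.move_gripper(.074)
manip.move_straight(X+[.20],feed=.15)
# purple
manip.goto([.45,-.33,.26],R(96))
c=cams.camera("wrist");s=readout.get_state();cv2.imwrite("pics/w7.png",c["color"][:,:,::-1])
p=wcloud(c)
k=(p[...,2]>.093)&(p[...,2]<.12)&(abs(p[...,0]-.467)<.06)&(abs(p[...,1]+.33)<.07)
print("purple caps",rect(p[k]))
k=(p[...,2]>.03)&(p[...,2]<.085)&(abs(p[...,0]-.467)<.06)&(abs(p[...,1]+.33)<.07)
print("purple rack",rect(p[k]))
k=(p[...,2]>.1)&(p[...,2]<.13)&(abs(p[...,0]-.645)<.08)&(abs(p[...,1]+.18)<.1);print("carton",rect(p[k]))
k=(p[...,2]>.05)&(p[...,2]<.08)&(abs(p[...,0]-.645)<.08)&(abs(p[...,1]+.18)<.1);print("box",rect(p[k]))
print(s["tcp_pos"],s["time"])
```

```text
[ 0.47812989 -0.09712548  0.03278293] 0.05503178258954359 27.2083
True 0.032782927268651896 [ 0.64631163 -0.1824526   0.09274163] [-1.00043493 -0.19838548  4.01146479] 30.0583
purple caps c=(467.1,-328.5) short 39.2 long 77.0 ang(short from x) 6.8 n=2359
purple rack c=(467.6,-329.0) short 48.3 long 84.6 ang(short from x) 6.2 n=1759
carton c=(646.3,-182.5) short 59.1 long 101.0 ang(short from x) 7.3 n=4578
box c=(644.9,-181.1) short 102.1 long 151.3 ang(short from x) 7.8 n=5319
[ 0.45091188 -0.32933114  0.2593414 ] 32.3
```

View pics/w7.png

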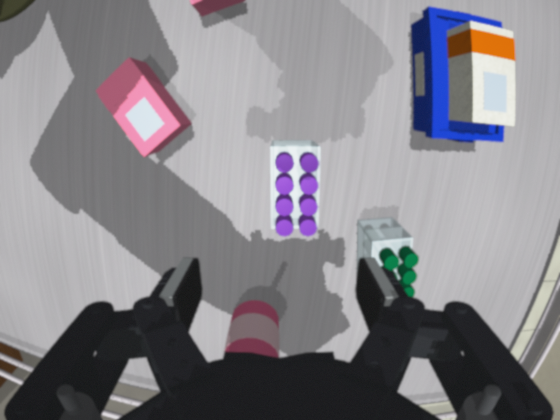

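The carton lies inside the blue box's rim at (480,75), and the purple rack is at (295,185), measuring 48×84 at (467.4,−328.8). The green rack at (390,250) is clear. Next I pick and place the purple rack.

Run:
```python
from workcell import manip, readout, cams
from h import *
P=[.4674,-.3288]
manip.move_straight(P+[.20],R(96.5),feed=.12)
r=manip.move_straight(P+[.061],feed=.1,until_force=6)
print(r); manip.move_gripper(0.)
s=readout.get_state();print(s["tcp_pos"],s["opening"],s["time"]);h=s["tcp_pos"][2]
manip.move_straight(P+[.21],feed=.12)
print(readout.get_state()["wrist_force"],readout.get_state()["opening"])
X=[.6296,.1195]
q=manip.solve_ik(X+[.21],R(83.4)); q0=np.array(readout.get_state()["qpos"]);print(np.round(q,1),q0.round(1))
manip.set_joints(q0+(np.array(q)-q0)/2);manip.set_joints(q)
manip.move_straight(X+[h+.014],feed=.1)
r=manip.move_straight(X+[h+.001],feed=.025,until_force=5)
s=readout.get_state();print(r,s["tcp_pos"],s["wrist_force"],s["time"])
manip.move_gripper(.072)
manip.move_straight(X+[.22],feed=.12)
q=readout.get_state()["qpos"];manip.goto([.45,-.05,.33],R(0))
c=cams.camera("top");cv2.imwrite("pics/t8.png",cv2.resize(c["color"][100:300,100:500,::-1],(800,400),interpolation=cv2.INTER_CUBIC))
c=cams.camera("scene");cv2.imwrite("pics/s8.png",cv2.resize(c["color"][120:380,140:440,::-1],(690,598),interpolation=cv2.INTER_CUBIC))
print(readout.get_state()["time"])
```

```text
False
[ 0.4677     -0.32911873  0.06171356] 0.0470119445281687 34.8667
[-0.53949069  0.09708697 -1.73049403] 0.04670957450016833
[ 1.070e+01  2.330e+01 -1.000e-01  6.660e+01  0.000e+00  1.073e+02] [-35.1  16.  -10.6  63.6   0.   48.4]
True [0.62953135 0.11961599 0.06557044] [-0.30499334  0.2392628   5.54132669] 40.1167
43.1
```

View pics/t8.png

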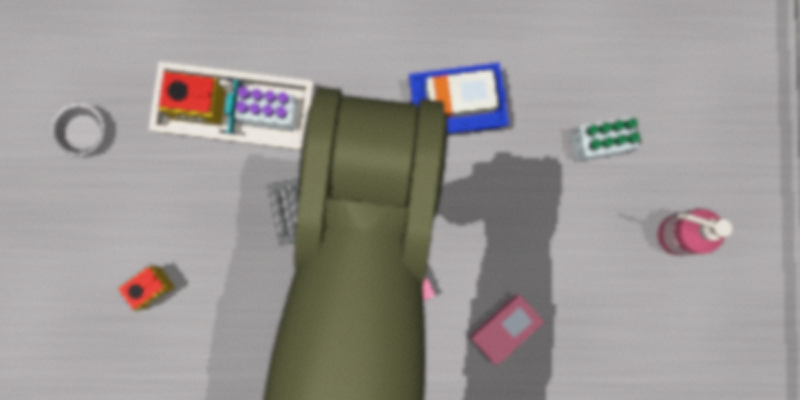

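View pics/s8.png

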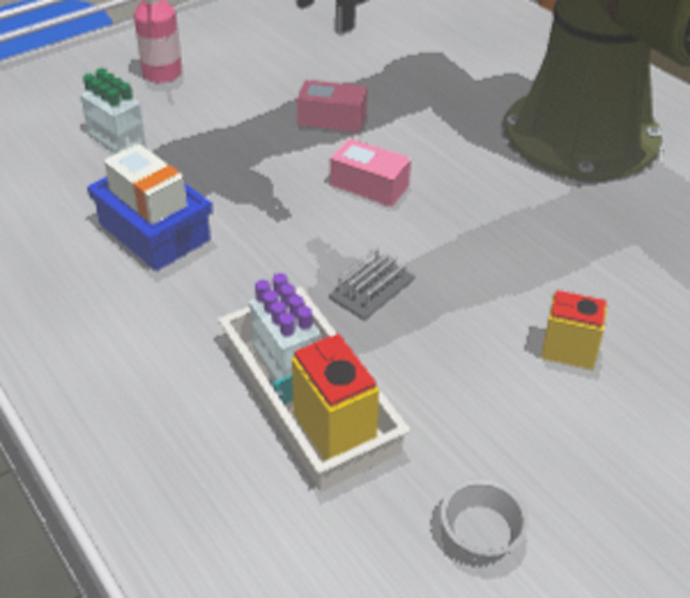

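In both views the divider is in its guides, with the sharps container in the far compartment and the purple rack upright in the one next to the box. The carton lies inside the rim, and the bystanders haven't moved. I'll hand in.

```bash
python3 -c "
from workcell import ticket
print(ticket.hand_in())"
```

```text
the job is handed in; nothing more can be done
None
```

I handed the job in at about 43 s of the 125 s limit: divider home in the tray's guides, sharps container in the compartment away from the blue box, purple-capped tubes upright in the one next to it, swab carton flat inside the lid's rim, and the green-capped tubes, dish and sanitizer untouched. The hand-in returned no verdict.

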